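# Cure the coated driver modules in the drawer-loading curing box

### The arm

A 6-joint arm with a two-finger parallel gripper is mounted at the origin on the work surface. World frame = base frame: x ahead of the robot, y to its left, z up, the work surface at z = 0. Lengths are in m, angles in rad, forces in N, time in s.
With the tool pointing down it reaches from about 0.425 to 0.95 m from the base axis. Payload 3.5 kg.
Tool frame: the origin (TCP) lies at the very end of the fingers, on their centre line; the grasp point (between the pads) lies 19 mm behind it (ctrl.pinch_z is the distance from the TCP to the grasp point, in m); z points along the fingers, y is the line along which they close (so a half turn about z gives the same grasp; the last joint's range is limited). The gripper opens to 85 mm and grips with 20 to 120 N. Pads are 22 mm wide; open, the fingers measure 114 mm over their backs; the gripper's body (76 mm by 85 mm) begins 54 mm behind the grasp point. The pads swing forward as they close: fully open they stand 13 mm farther back than shut.
Start: joints at [1.139, 0.286, 1.577, -0, 1.279, -0.15], TCP at [0.188, 0.648, 0.231] pointing down, gripper open.
Joint ranges: [-2.77, 2.77], [-0.9, 2.22], [0.21, 2.48], [-1.53, 4.67], [0.24, 2.81], [-2.84, 2.84]. Speed limits (rad/s): [2.79, 2.79, 3.14, 3.14, 3.14, 3.14].

### API

Orientations are given as a unit quaternion [x, y, z, w].
In Python, from plant import ctrl gives the robot as it stands. The module is installed in compiled form; this text tells all that it offers.
- The arm moves only by the shell command python3 -m crank 'ROWS' [OPENING] [FORCE]. ROWS is JSON, a list of rows, each a list of 6 numbers: the shift along the tool's x, y, z in cm, then the turn, a rotation vector about the tool's x, y, z in rad. In form: [[tx, ty, tz, rx, ry, rz], ...]. A call has 1 to 10 rows; each row is the pose to reach, as a shift and turn from the pose commanded when the call began, along the tool's axes at that moment; what a row does not reach only later rows make up. A row lasts 1/10 s, in which the tool goes at most 50 mm and 8.59 degrees, less where a joint would pass 70% of its speed; a pose out of reach is approached as far as the arm can. A call with a gripper value outside its range is refused whole. OPENING is the opening, from 0 (shut) to 1 (fully open), set as the call begins (- or left out, the last holds). The fingers move at their own pace and stop on an object; FORCE is the grip in N (left out, the last holds). Time passes only in rows, so rows that repeat a pose let the fingers close. It gives the time, the measured TCP pose, the force, the opening and the grip force at its end, in the units of the state.
- ctrl.get_state(): the state, without advancing time (a new reading comes with each control period).
- ctrl.read_camera(name): name is "scene" or "top"; returns (picture, depth): 480x640x3 uint8, blue, green, red; 480x640 float32, m along the optical axis (not along the pixel's ray), 0 where there is no reading.
- ctrl.camera_info(name): a dict with "K" (3x3 intrinsics, pixels), "origin" and "orientation" of the camera in the world. Camera axes: x right, y down, z forward; pixel columns grow to the right and rows downward; lengths in m; the calibration is good to about 2 mm. A picture is of the moment at which its call begins. camera_info takes no time and is no camera call.
- ctrl.sign_off(): hands the job in; it is judged then, once.
The state is a dict: "time": time; "qpos": joint angles; "dq": joint speeds; "joint_efforts": joint torques, N m; "eef_pos": TCP position; "tcp_rot": TCP orientation; "contact_force": force on the tool from outside, world axes, zero at the start; "wrist_torque": the same for the moment, N m; "opening": opening from 0.0 (shut) to 1.0 (fully open); "finger_force": force on a finger pad.
Only numpy, scipy, OpenCV 4.12 (cv2) and the standard library are available. Lean on these libraries where they do the work, as an engineer would, in place of code of your own. Each camera call takes 0.05 s, during which the arm holds its last target. There are 200 camera calls.

### The job

Cure all the driver modules that lie on the blue mat: load them into the drawer of the curing box side by side, none on top of another, slide the drawer fully shut, then push the plunger on top of the box down to its stop and hold it there for two seconds. Afterwards let the plunger come back up, open the drawer, move all the modules to the black tray, again none on top of another and all within its rim, and leave the emptied drawer fully shut. Never push the plunger down while the drawer is open, and leave the spool, the flux tin and the brush where they are.

Things in the scene. Friction and masses are not known exactly. Their poses are not given: they have to be found in the camera images.
- curing_box: curing box fixed to the bench: low grey cabinet 180 (its x, depth) x 280 (y, width) x 75 mm high. Origin at the centre of its underside; its own -x face, turned roughly to the robot, is the front with the drawer. The plunger stands on its roof, 10 mm behind (+x of) the centre; its head is 100 mm behind the front face.
- drawer (a joint): how far the drawer is pulled out along the box's own -x: 0 = fully shut, 0.10 m = fully open (stop); stays where it is left. Starts partly open, 0.07 to 0.10.
- drawer_in (a point): centre of the drawer's inner floor (moves with the drawer; axes as the box's). The space is 90 mm (x) x 248 mm (y); the floor is 14 mm above the bench; side walls rise 10 mm and the rear wall 31 mm above that floor, 4 mm thick; the front panel is 12 mm thick and its top is 69 mm above the bench. Fully open, the whole space is clear of the box's roof.
- drawer_handle (a point): middle of the drawer's bar handle (moves with the drawer): a level round steel bar along the box's y, 10 mm thick, 110 mm long, its centre line 36 mm in front of the drawer's front face, 45 mm above the bench.
- plunger (a joint): how far the spring plunger is pressed: 0 = up, 0.014 m = down on its stop, which takes about 10 N; springs back when let go.
- plunger_top (a point): centre of the top face of the plunger's black mushroom head (42 mm diameter, 10 mm thick), 120 mm above the bench when up; moves with the plunger. z is up.
- mat: blue mat fixed on the bench, 240 (x) x 200 (y) x 2 mm, on which the modules start; on one side of the curing box, tray on the other (left and right vary). Origin at the centre of its underside.
- tray: shallow black open tray fixed on the bench, 240 (x) x 170 (y) x 16 mm high outside, walls and floor 4 mm thick. Origin at the centre of its underside.
- module1: driver module, identical to the others: a grey plastic block with an aluminium finned heat sink on top, 44 (its x) x 34 (its y) x 24 mm (its z), 70 g. Starts heat sink up on the blue mat. Origin at the centre of the block, so 12 mm above what it lies on. May be absent.
- module2: driver module, identical to the others: a grey plastic block with an aluminium finned heat sink on top, 44 (its x) x 34 (its y) x 24 mm (its z), 70 g. Starts heat sink up on the blue mat. Origin at the centre of the block, so 12 mm above what it lies on. May be absent.
- module3: driver module, identical to the others: a grey plastic block with an aluminium finned heat sink on top, 44 (its x) x 34 (its y) x 24 mm (its z), 70 g. Starts heat sink up on the blue mat. Origin at the centre of the block, so 12 mm above what it lies on. May be absent.
- module4: driver module, identical to the others: a grey plastic block with an aluminium finned heat sink on top, 44 (its x) x 34 (its y) x 24 mm (its z), 70 g. Starts heat sink up on the blue mat. Origin at the centre of the block, so 12 mm above what it lies on. May be absent.
- spool: bystander: metal solder spool, 56 mm diameter, 42 mm tall, standing; origin at the centre of its underside.
- flux_tin: bystander: flat round tin, 64 mm diameter, 30 mm tall; origin at the centre of its underside.
- brush: bystander: small brush 130 mm long, lying flat on the bench to the left of the drawer; origin about its middle, on its underside.
Mind the look-alikes: they are no part of the job. Leave any pink or purple look-alike of the module1 alone.

How it is judged:
On the way, in this order (a step that is already met when the one before it is completed fails the run):
1. all modules lie side by side in the drawer and the drawer is fully shut (value of joint drawer below 0.006 m and x of module1 in the frame of drawer_in between -0.046 and 0.046 m and y of module1 in the frame of drawer_in between -0.125 and 0.125 m and z of module1 in the frame of drawer_in between 0 and 0.03 m and x of module2 in the frame of drawer_in between -0.046 and 0.046 m and y of module2 in the frame of drawer_in between -0.125 and 0.125 m and z of module2 in the frame of drawer_in between 0 and 0.03 m and x of module3 in the frame of drawer_in between -0.046 and 0.046 m and y of module3 in the frame of drawer_in between -0.125 and 0.125 m and z of module3 in the frame of drawer_in between 0 and 0.03 m and x of module4 in the frame of drawer_in between -0.046 and 0.046 m and y of module4 in the frame of drawer_in between -0.125 and 0.125 m and z of module4 in the frame of drawer_in between 0 and 0.03 m), for 0.2 s.
2. the plunger is held down on its stop, drawer shut and modules inside (value of joint plunger above 0.0118 m and value of joint drawer below 0.008 m and x of module1 in the frame of drawer_in between -0.046 and 0.046 m and y of module1 in the frame of drawer_in between -0.125 and 0.125 m and z of module1 in the frame of drawer_in between 0 and 0.03 m and x of module2 in the frame of drawer_in between -0.046 and 0.046 m and y of module2 in the frame of drawer_in between -0.125 and 0.125 m and z of module2 in the frame of drawer_in between 0 and 0.03 m and x of module3 in the frame of drawer_in between -0.046 and 0.046 m and y of module3 in the frame of drawer_in between -0.125 and 0.125 m and z of module3 in the frame of drawer_in between 0 and 0.03 m and x of module4 in the frame of drawer_in between -0.046 and 0.046 m and y of module4 in the frame of drawer_in between -0.125 and 0.125 m and z of module4 in the frame of drawer_in between 0 and 0.03 m), for 1.5 s.
3. the plunger is up again and the drawer is open (value of joint plunger below 0.003 m and value of joint drawer above 0.06 m), for 0.1 s.
At the end, for the whole second after the job is handed in: Every module present rests in the tray, its centre within 105 mm (tray x) and 72 mm (tray y) of the tray's centre and less than 32 mm above its underside (so none on another), at rest; the drawer is shut to within 6 mm and the plunger is up to within 3 mm (value of joint drawer below 0.006 m and value of joint plunger below 0.003 m and x of module1 in the frame of tray between -0.105 and 0.105 m and y of module1 in the frame of tray between -0.072 and 0.072 m and z of module1 in the frame of tray between 0 and 0.032 m and x of module2 in the frame of tray between -0.105 and 0.105 m and y of module2 in the frame of tray between -0.072 and 0.072 m and z of module2 in the frame of tray between 0 and 0.032 m and x of module3 in the frame of tray between -0.105 and 0.105 m and y of module3 in the frame of tray between -0.072 and 0.072 m and z of module3 in the frame of tray between 0 and 0.032 m and x of module4 in the frame of tray between -0.105 and 0.105 m and y of module4 in the frame of tray between -0.072 and 0.072 m and z of module4 in the frame of tray between 0 and 0.032 m and linear speed of each of module1, module2, module3, module4 below 0.02 m/s); the robot touches nothing.
It fails at once if the plunger is pushed down while the drawer is open (value of joint plunger above 0.008 m and value of joint drawer above 0.015 m).
It fails at once if the spool is disturbed (moved over 30 mm) (distance of spool from where it was at the start of the episode above 0.03 m).
It fails at once if the flux tin is disturbed (moved over 30 mm) (distance of flux_tin from where it was at the start of the episode above 0.03 m).
It fails at once if the brush is disturbed (moved over 30 mm) (distance of brush from where it was at the start of the episode above 0.03 m).
Of module1, module2, module3, module4 only 2 to 3 are there at a start; the rules pass over those that are not, and their reading is None.
At some moment in a run one of module1, module2, module3, module4 may be knocked a few centimetres aside while the robot is not near it.
Once in a run the grip may slacken for a moment while it holds something.
It also fails if it takes over 210 s, if anything falls off the work surface, if the arm or the gripper's body presses on something with over 40 N, if the wrist force passes 120 N, or if a joint passes its speed limit or range.

## Working session

There is one attempt and no reset: what is moved stays moved. The work goes in short steps, Python scripts to look and compute and a shell command to move; the robot and the scene stay as the last step left them, time stands still between calls to the robot, and variables do not carry over. Pictures are saved under pics/ and viewed, at most 14 in all, crops included, and the job is handed in when it is done.

```bash
mkdir -p pics
cat > h.py <<'E'
import numpy as np,cv2
from plant import ctrl
from scipy.spatial.transform import Rotation as R
def snap(cam,name):
    im,d=ctrl.read_camera(cam); cv2.imwrite(f'pics/{name}.png',im); np.save(f'pics/{name}.npy',d); return im,d
def px(cam,name,pts,z=None):
    """pixel->world by depth, or by plane height z"""
    i=ctrl.camera_info(cam);K=np.array(i['K']);o=np.array(i['origin']);q=np.array(i['orientation'])
    Rm=q if q.shape==(3,3) else R.from_quat(q).as_matrix()
    d=np.load(f'pics/{name}.npy');out=[]
    for u,v in pts:
        r=Rm@np.linalg.solve(K,[u,v,1.])
        s=(z-o[2])/r[2] if z is not None else d[int(v),int(u)]
        out.append(o+s*r)
    return np.array(out)
def pose():
    s=ctrl.get_state();return np.array(s['eef_pos']),R.from_quat(s['tcp_rot']),s
def go(target,yaw=None):
    """print shift in cm in tool axes, and turn about tool z to make tool y point along world yaw (deg)"""
    p,r,s=pose();sh=r.inv().apply(np.array(target)-p)*100
    y=r.as_matrix()[:,1];cur=np.degrees(np.arctan2(y[1],y[0]))
    print('t',round(s['time'],2),'pos',p.round(4),'shift',sh.round(2),'yaw',round(cur,1),'q6',round(s['qpos'][5],2))
    if yaw is not None:
        d=(yaw-cur+90)%180-90;print('rz',round(-np.radians(d),3))
    print('tilt rotvec fix',(r.inv()*R.from_matrix(np.array([[1,0,0],[0,-1,0],[0,0,-1.]]))).as_rotvec().round(3) if 0 else r.as_matrix()[:,2].round(3))
E
python3 - <<'E'
from h import *
for c in('top','scene'):
    snap(c,c+'0');print(ctrl.camera_info(c))
go([0.2,0.6,0.3])
print(ctrl.get_state())
E
```

```text
{'K': array([[517.86617256,   0.        , 324.72735769],
       [  0.        , 517.86617256, 242.44215956],
       [  0.        ,   0.        ,   1.        ]]), 'origin': array([0.38283661, 0.00945757, 1.27099673]), 'orientation': array([-0.70300887,  0.70890758, -0.04232594,  0.03790892])}
{'K': array([[617.78700023,   0.        , 324.95680837],
       [  0.        , 617.78700023, 226.92440001],
       [  0.        ,   0.        ,   1.        ]]), 'origin': array([ 1.08535522, -0.69657996,  1.12184514]), 'orientation': array([ 0.88416789,  0.30693791, -0.12473952, -0.32935741])}
t 0.1 pos [0.1874 0.6478 0.2301] shift [-2.54 -4.26 -6.99] yaw 73.9 q6 -0.15
tilt rotvec fix [-0.001 -0.002 -1.   ]
{'time': 0.1, 'qpos': array([ 1.13900730e+00,  2.87135869e-01,  1.57802176e+00,  3.30374246e-05,
        1.27862524e+00, -1.50007579e-01]), 'dq': array([ 1.21939912e-03,  4.27218583e-05, -3.41105417e-03,  1.07791229e-03,
       -3.03242649e-03,  1.79624054e-04]), 'joint_efforts': array([-2.10963103e-04, -4.07297158e+01, -2.93698096e+01, -2.02568472e-04,
        3.38442915e-03, -4.58784797e-06]), 'eef_pos': array([0.18741246, 0.6478417 , 0.23005109]), 'tcp_rot': array([ 1.40429712e-01,  9.90090045e-01, -1.04456403e-03, -3.29240388e-04]), 'contact_force': array([-0.2967698 ,  0.49128004, -0.43587096]), 'wrist_torque': array([-0.00752995,  0.00178322, -0.01644125]), 'finger_force': 0.0, 'opening': 1.0009864212543311}
```

View pics/top0.png

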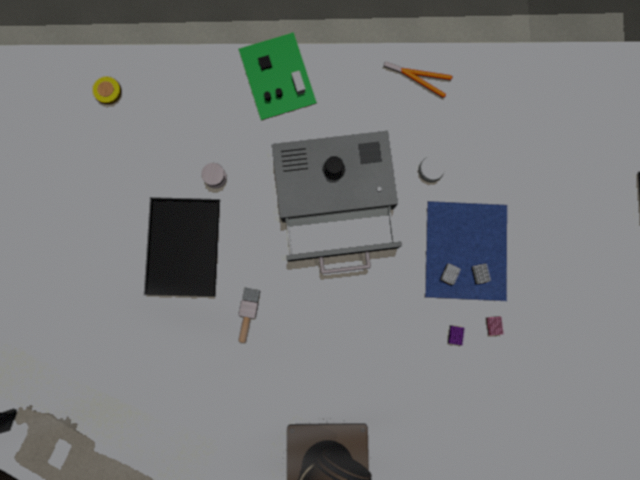

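View pics/scene0.png

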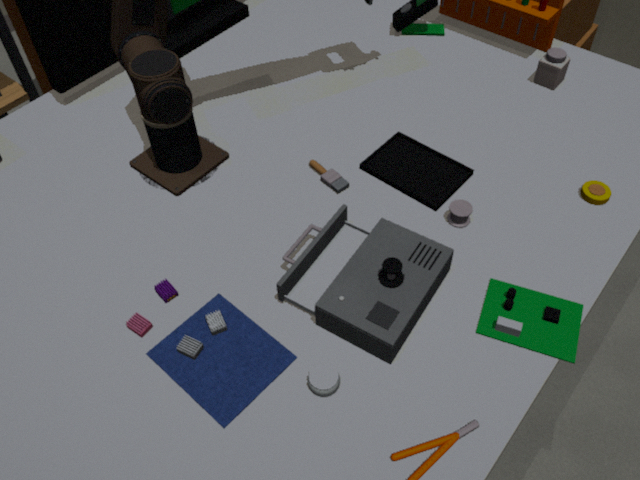

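Top view: two modules on the mat at about (452,274) and (482,273). The pink and purple look-alikes are at (495,325) and (456,335). The box is at (335,175) with the drawer open towards the robot, and the tray is at (183,247). The tin is at (431,169), the spool at (213,175) and the brush at (248,312). I'll enlarge next.

Run:
```python
import cv2,numpy as np
im=cv2.imread('pics/top0.png')
a=cv2.resize(im[255:300,425:505],None,fx=9,fy=9,interpolation=cv2.INTER_CUBIC)
a=cv2.convertScaleAbs(a,alpha=1.5)
cv2.imwrite('pics/c1.png',a)
a=cv2.resize(im[120:285,260:420],None,fx=3.6,fy=3.6,interpolation=cv2.INTER_CUBIC)
cv2.imwrite('pics/c2.png',a)
```

```text
(no output)
```

View pics/c1.png

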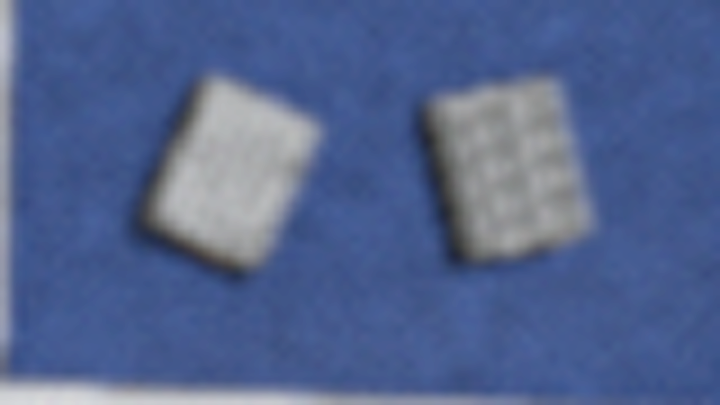

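View pics/c2.png

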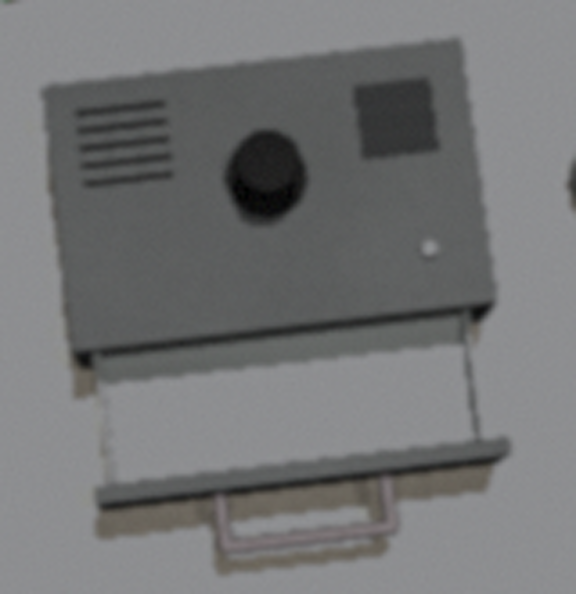

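Crop 1: module A's top corners are (207,75), (322,128), (247,272) and (145,215). Module B's are (428,98), (560,78), (592,225) and (462,262). Crop 2: the roof corners are (43,88), (462,40), (492,308) and (75,355), the plunger is at (266,160), the handle bar runs from (222,548) to (395,527), and the panel top spans (97,488) to (508,457).

Run:
```python
from h import *
c1=lambda P:[(425+(x+.5)/9-.5,255+(y+.5)/9-.5) for x,y in P]
c2=lambda P:[(260+(x+.5)/3.6-.5,120+(y+.5)/3.6-.5) for x,y in P]
for P in ([(207,75),(322,128),(247,272),(145,215)],[(428,98),(560,78),(592,225),(462,262)]):
    w=px('top','top0',c1(P),.026);print('mod',w.mean(0).round(4));l=w[2]-w[1]+w[3]-w[0];print('long axis yaw',np.degrees(np.arctan2(l[1],l[0])).round(1),np.linalg.norm(l[:2])/2, np.linalg.norm(w[1]-w[0]))
w=px('top','top0',c2([(43,88),(462,40),(492,308),(75,355)]),.075);print('roof',w.round(4),w.mean(0))
d=w[2]-w[1]+w[3]-w[0];print('box -x dir',np.degrees(np.arctan2(d[1],d[0])),np.linalg.norm(d)/2); d=w[0]-w[1]+w[3]-w[2];print('box y dir',np.degrees(np.arctan2(d[1],d[0])),np.linalg.norm(d)/2)
print('plunger',px('top','top0',c2([(266,160)]),.12))
print('handle',px('top','top0',c2([(222,548),(395,527)]),.048).round(4))
print('panel front',px('top','top0',c2([(98,495),(508,445)]),.069).round(4))
print('tray',px('top','top0',[(152,198.5),(219.5,199),(215,296.5),(146,294.5)],.016).round(4))
print('bystanders spool,tin,brush',px('top','top0',[(213,174)],.042),px('top','top0',[(431,169)],.03),px('top','top0',[(258,290),(242,341)],.005))
```

```text
mod [ 0.4466 -0.3001  0.026 ]
long axis yaw 152.5 0.04262277975870262 0.03359697331914452
mod [ 0.4478 -0.3752  0.026 ]
long axis yaw -170.4 0.04224345391941129 0.03602827119079091
roof [[ 0.7552  0.1255  0.075 ]
 [ 0.786  -0.1518  0.075 ]
 [ 0.6058 -0.1673  0.075 ]
 [ 0.5769  0.1043  0.075 ]] [ 0.68098141 -0.02231615  0.075     ]
box -x dir -174.14576001865626 0.18026972823058443
box y dir 96.2064583721438 0.27603311661635366
plunger [[ 0.69341945 -0.0199086   0.12      ]]
handle [[ 0.4524  0.0099  0.048 ]
 [ 0.4652 -0.1039  0.048 ]]
panel front [[ 0.4861  0.0898  0.069 ]
 [ 0.5165 -0.1764  0.069 ]]
tray [[0.638  0.4246 0.016 ]
 [0.6355 0.2589 0.016 ]
 [0.397  0.2663 0.016 ]
 [0.4033 0.4322 0.016 ]]
bystanders spool,tin,brush [[0.6919496  0.27031895 0.042     ]] [[ 0.70364042 -0.26134746  0.03      ]] [[0.41199224 0.16427938 0.005     ]
 [0.29008557 0.20202546 0.005     ]]
```

Run:
```python
from h import *
go([0.48,0.35,0.2],62.5)
go([0.53,0.0,0.2],62.5)
go([0.447,-0.300,0.2],62.5)
```

```text
t 0.1 pos [0.1874 0.6478 0.2301] shift [-36.39 -20.47   3.04] yaw 73.9 q6 -0.15
rz 0.198
tilt rotvec fix [-0.001 -0.002 -1.   ]
t 0.1 pos [0.1874 0.6478 0.2301] shift [-50.92 -52.7    3.1 ] yaw 73.9 q6 -0.15
rz 0.198
tilt rotvec fix [-0.001 -0.002 -1.   ]
t 0.1 pos [0.1874 0.6478 0.2301] shift [-51.29 -83.82   3.17] yaw 73.9 q6 -0.15
rz 0.198
tilt rotvec fix [-0.001 -0.002 -1.   ]
```

```bash
python3 -m crank '[[-36.4,-20.5,3,0,0,0.2],[-36.4,-20.5,3,0,0,0.2],[-36.4,-20.5,3,0,0,0.2],[-36.4,-20.5,3,0,0,0.2],[-36.4,-20.5,3,0,0,0.2],[-36.4,-20.5,3,0,0,0.2],[-36.4,-20.5,3,0,0,0.2],[-36.4,-20.5,3,0,0,0.2],[-36.4,-20.5,3,0,0,0.2],[-50.9,-52.7,3,0,0,0.2]]' 0.7 40
python3 - <<'E'
from h import *
go([0.53,0.0,0.2],62.5)
go([0.447,-0.300,0.2],62.5)
E
```

```text
time: 1.1
eef_pos: [0.4885, 0.3007, 0.2006]
tcp_rot: [0.238, 0.971, 0.0, -0.0]
contact_force: [0.5, -0.2, 0.3]
opening: 0.698
finger_force: 0.0
t 1.1 pos [0.4885 0.3007 0.2006] shift [-17.59 -24.74   0.03] yaw 62.5 q6 -0.72
rz -0.001
tilt rotvec fix [-0.     0.001 -1.   ]
t 1.1 pos [0.4885 0.3007 0.2006] shift [-2.410e+01 -5.518e+01  1.000e-02] yaw 62.5 q6 -0.72
rz -0.001
tilt rotvec fix [-0.     0.001 -1.   ]
```

```bash
python3 -m crank '[[-17.6,-24.7,0,0,0,0],[-17.6,-24.7,0,0,0,0],[-17.6,-24.7,0,0,0,0],[-17.6,-24.7,0,0,0,0],[-17.6,-24.7,0,0,0,0],[-17.6,-24.7,0,0,0,0],[-24.1,-55.2,4,0,0,0],[-24.1,-55.2,6,0,0,0],[-24.1,-55.2,8,0,0,0],[-24.1,-55.2,8,0,0,0]]'; python3 -m crank '[[-6.5,-13.5,0,0,0,0],[-6.5,-13.5,0,0,0,0],[-6.5,-13.5,0,0,0,0],[-6.5,-13.5,0,0,0,0]]'
python3 - <<'E'
from h import *
go([0.447,-0.300,0.006],62.5)
im,d=snap('top','top1')
cv2.imwrite('pics/c3.png',cv2.resize(im[240:345,415:525],None,fx=5,fy=5,interpolation=cv2.INTER_CUBIC))
E
```

```text
time: 2.1
eef_pos: [0.476, -0.1857, 0.1563]
tcp_rot: [0.239, 0.971, -0.0, 0.0]
contact_force: [0.6, 0.5, 0.1]
opening: 0.704
finger_force: 0.0
time: 2.5
eef_pos: [0.4712, -0.3394, 0.1568]
tcp_rot: [0.241, 0.97, -0.001, 0.001]
contact_force: [0.4, 0.0, 0.7]
opening: 0.7
finger_force: 0.0
t 2.5 pos [ 0.4712 -0.3394  0.1568] shift [ 4.01  2.38 15.07] yaw 62.1 q6 -1.88
rz -0.008
tilt rotvec fix [ 0.    -0.002 -1.   ]
```

```bash
python3 -m crank '[[4,2.4,6,0,0,0],[4,2.4,9,0,0,0],[4,2.4,9,0,0,0],[4,2.4,9,0,0,0],[4,2.4,9,0,0,0]]'
python3 - <<'E'
from h import *
go([0.447,-0.300,0.006],62.5)
E
```

```text
time: 3.05
eef_pos: [0.4497, -0.2954, 0.0695]
tcp_rot: [0.238, 0.971, -0.001, 0.002]
contact_force: [0.6, -0.4, 0.2]
opening: 0.698
finger_force: 0.0
t 3.05 pos [ 0.4497 -0.2954  0.0695] shift [ 0.06 -0.52  6.35] yaw 62.4 q6 -1.86
rz -0.001
tilt rotvec fix [ 0.004 -0.003 -1.   ]
```

```bash
python3 -m crank '[[0,-0.5,2,0,0,0],[0,-0.5,4,0,0,0],[0,-0.5,5.5,0,0,0],[0,-0.5,6.3,0,0,0],[0,-0.5,6.3,0,0,0]]'; python3 -m crank '[[0,0,0,0,0,0],[0,0,0,0,0,0],[0,0,0,0,0,0],[0,0,0,0,0,0],[0,0,0,0,0,0]]' 0.1 40
python3 - <<'E'
from h import *
go([0.447,-0.300,0.2],62.5)
E
```

```text
time: 3.55
eef_pos: [0.4455, -0.2985, 0.0037]
tcp_rot: [0.239, 0.971, 0.0, -0.0]
contact_force: [-0.5, 0.7, 0.1]
opening: 0.703
finger_force: 0.0
time: 4.05
eef_pos: [0.4463, -0.2993, 0.0051]
tcp_rot: [0.239, 0.971, -0.001, 0.001]
contact_force: [0.0, -0.3, 5.7]
opening: 0.392
finger_force: 41.6
t 4.05 pos [ 0.4463 -0.2993  0.0051] shift [ -0.15  -0.05 -19.49] yaw 62.4 q6 -1.87
rz -0.002
tilt rotvec fix [ 0.002 -0.002 -1.   ]
```

```bash
python3 -m crank '[[0,0,-3,0,0,0],[0,0,-8,0,0,0],[0,0,-13,0,0,0],[0,0,-13,0,0,0]]'
python3 - <<'E'
from h import *
go([0.5453,0.0177,0.12],96.2)
go([0.5571,-0.0917,0.12],96.2)
E
```

```text
time: 4.45
eef_pos: [0.4489, -0.3017, 0.1418]
tcp_rot: [0.238, 0.971, -0.004, 0.006]
contact_force: [1.5, 0.0, 0.2]
opening: 0.385
finger_force: 40.9
t 4.45 pos [ 0.4489 -0.3017  0.1418] shift [ 6.28 32.78  1.95] yaw 62.4 q6 -1.87
rz -0.59
tilt rotvec fix [ 0.011 -0.01  -1.   ]
t 4.45 pos [ 0.4489 -0.3017  0.1418] shift [ 0.17 23.63  2.07] yaw 62.4 q6 -1.87
rz -0.59
tilt rotvec fix [ 0.011 -0.01  -1.   ]
```

```bash
python3 -m crank '[[6.3,32.8,0,0,0,-0.59],[6.3,32.8,0,0,0,-0.59],[6.3,32.8,0,0,0,-0.59],[6.3,32.8,0,0,0,-0.59],[6.3,32.8,0,0,0,-0.59],[6.3,32.8,0,0,0,-0.59],[6.3,32.8,0,0,0,-0.59],[6.3,32.8,2,0,0,-0.59],[6.3,32.8,2,0,0,-0.59],[6.3,32.8,2,0,0,-0.59]]';  python3 - <<'E'
from h import *
go([0.5453,0.0177,0.018],96.2)
E
```

```text
time: 5.45
eef_pos: [0.5402, 0.0215, 0.1123]
tcp_rot: [-0.054, 0.999, 0.0, -0.002]
contact_force: [0.5, -0.9, -0.7]
opening: 0.39
finger_force: 40.8
t 5.45 pos [0.5402 0.0215 0.1123] shift [-0.5  -0.44  9.43] yaw 96.2 q6 -1.83
rz -0.0
tilt rotvec fix [-0.004  0.    -1.   ]
```

```bash
python3 -m crank '[[-0.5,-0.4,2,0,0,0],[-0.5,-0.4,4,0,0,0],[-0.5,-0.4,5,0,0,0],[-0.5,-0.4,5,0,0,0],[-0.5,-0.4,5,0,0,0]]';  python3 - <<'E'
from h import *
go([0.5453,0.0177,0.018],96.2)
E
```

```text
time: 5.95
eef_pos: [0.5472, 0.0175, 0.0644]
tcp_rot: [-0.054, 0.999, -0.0, 0.0]
contact_force: [0.3, -0.1, -1.4]
opening: 0.386
finger_force: 46.9
t 5.95 pos [0.5472 0.0175 0.0644] shift [0.19 0.04 4.64] yaw 96.2 q6 -1.83
rz -0.001
tilt rotvec fix [ 0.001 -0.    -1.   ]
```

```bash
python3 -m crank '[[0.1,0,2,0,0,0],[0.1,0,3.5,0,0,0],[0.1,0,4.2,0,0,0],[0.1,0,4.6,0,0,0],[0.1,0,4.6,0,0,0],[0.1,0,4.6,0,0,0]]'; python3 -m crank '[[0,0,0,0,0,0],[0,0,0,0,0,0],[0,0,0,0,0,0],[0,0,-3,0,0,0],[0,0,-8,0,0,0],[0,0,-12,0,0,0],[0,0,-12,0,0,0]]' 0.65;  python3 - <<'E'
from h import *
go([0.448,-0.375,0.12],99.6)
E
```

```text
time: 6.55
eef_pos: [0.5465, 0.0178, 0.0184]
tcp_rot: [-0.054, 0.999, -0.0, 0.0]
contact_force: [0.2, -0.4, -1.0]
opening: 0.39
finger_force: 47.1
time: 7.25
eef_pos: [0.5506, 0.0173, 0.1455]
tcp_rot: [-0.054, 0.999, -0.001, 0.007]
contact_force: [0.6, 0.5, 0.2]
opening: 0.651
finger_force: 0.0
t 7.25 pos [0.5506 0.0173 0.1455] shift [ 14.48 -37.88   2.49] yaw 96.2 q6 -1.83
rz -0.059
tilt rotvec fix [ 0.014 -0.002 -1.   ]
```

Run:
```python
from h import *
im,d=snap('top','top2')
cv2.imwrite('pics/c4.png',cv2.convertScaleAbs(cv2.resize(im[195:345,270:520],None,fx=3.2,fy=3.2,interpolation=cv2.INTER_CUBIC),alpha=1.4))
```

```text
(no output)
```

View pics/c4.png

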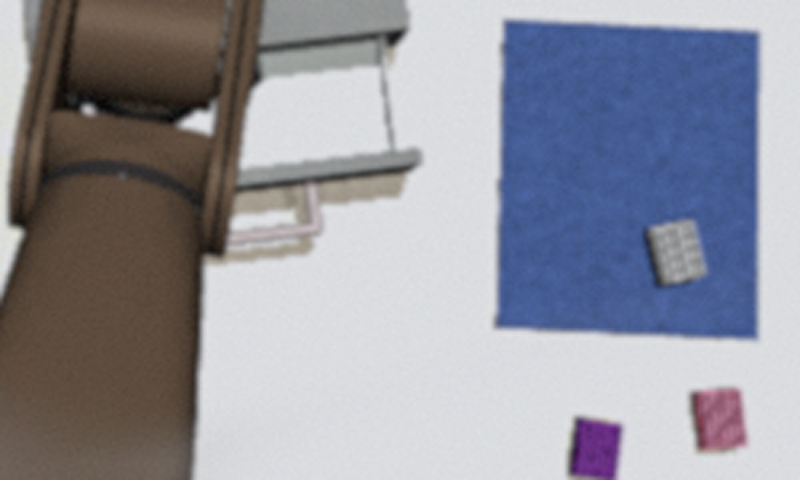

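The mat now holds only module B at crop (677,252), where it was before. The look-alikes haven't moved.

```bash
python3 -m crank '[[14.5,-37.9,2,0,0,-0.06],[14.5,-37.9,2,0,0,-0.06],[14.5,-37.9,2,0,0,-0.06],[14.5,-37.9,2,0,0,-0.06],[14.5,-37.9,2,0,0,-0.06],[14.5,-37.9,2,0,0,-0.06],[14.5,-37.9,2,0,0,-0.06],[14.5,-37.9,4,0,0,-0.06],[14.5,-37.9,5,0,0,-0.06],[14.5,-37.9,5,0,0,-0.06]]';  python3 -m crank '[[0,0,0,0,0,0],[0,0,0,0,0,0]]'
python3 - <<'E'
from h import *
go([0.448,-0.375,0.005],99.6)
E
```

```text
time: 8.3
eef_pos: [0.4402, -0.3738, 0.0837]
tcp_rot: [-0.082, 0.997, 0.003, -0.002]
contact_force: [-0.7, 1.5, -0.6]
opening: 0.654
finger_force: 0.0
time: 8.5
eef_pos: [0.4433, -0.373, 0.0879]
tcp_rot: [-0.085, 0.996, 0.0, -0.0]
contact_force: [-0.1, 0.0, 0.9]
opening: 0.65
finger_force: 0.0
t 8.5 pos [ 0.4433 -0.373   0.0879] shift [-0.43 -0.28  8.29] yaw 99.7 q6 -2.62
rz 0.003
tilt rotvec fix [-0.     0.001 -1.   ]
```

```bash
python3 -m crank '[[-0.4,-0.3,3,0,0,0],[-0.4,-0.3,5.5,0,0,0],[-0.4,-0.3,7.5,0,0,0],[-0.4,-0.3,8.2,0,0,0],[-0.4,-0.3,8.2,0,0,0]]'; python3 -m crank '[[0,0,0,0,0,0],[0,0,0,0,0,0],[0,0,0,0,0,0],[0,0,0,0,0,0],[0,0,0,0,0,0]]' 0.1 40;python3 -m crank '[[0,0,-3,0,0,0],[0,0,-8,0,0,0],[0,0,-13,0,0,0],[0,0,-13,0,0,0]]'
python3 - <<'E'
from h import *
go([0.5571,-0.0917,0.12],96.2)
E
```

```text
time: 9.0
eef_pos: [0.4474, -0.3754, 0.0054]
tcp_rot: [-0.085, 0.996, 0.001, -0.0]
contact_force: [-0.4, 1.0, 0.2]
opening: 0.65
finger_force: 0.0
time: 9.5
eef_pos: [0.4483, -0.3778, 0.0078]
tcp_rot: [-0.084, 0.996, -0.001, 0.001]
contact_force: [0.1, 1.2, 5.8]
opening: 0.39
finger_force: 40.5
time: 9.9
eef_pos: [0.4506, -0.381, 0.1449]
tcp_rot: [-0.084, 0.996, -0.007, 0.005]
contact_force: [0.9, -0.4, -0.0]
opening: 0.388
finger_force: 39.8
t 9.9 pos [ 0.4506 -0.381   0.1449] shift [-15.33  26.77   2.24] yaw 99.6 q6 -2.61
rz 0.06
tilt rotvec fix [ 0.011 -0.013 -1.   ]
```

```bash
python3 -m crank '[[-15.3,26.8,0,0,0,0.06],[-15.3,26.8,0,0,0,0.06],[-15.3,26.8,0,0,0,0.06],[-15.3,26.8,0,0,0,0.06],[-15.3,26.8,0,0,0,0.06],[-15.3,26.8,0,0,0,0.06],[-15.3,26.8,1,0,0,0.06],[-15.3,26.8,2,0,0,0.06],[-15.3,26.8,2,0,0,0.06],[-15.3,26.8,2,0,0,0.06]]';  python3 - <<'E'
from h import *
go([0.5571,-0.0917,0.020],96.2)
E
```

```text
time: 10.9
eef_pos: [0.5522, -0.0884, 0.1148]
tcp_rot: [-0.053, 0.999, 0.0, -0.001]
contact_force: [-0.3, -0.5, -1.4]
opening: 0.387
finger_force: 39.9
t 10.9 pos [ 0.5522 -0.0884  0.1148] shift [-0.47 -0.39  9.47] yaw 96.1 q6 -2.02
rz -0.002
tilt rotvec fix [-0.002  0.    -1.   ]
```

```bash
python3 -m crank '[[-0.4,-0.4,2,0,0,0],[-0.4,-0.4,4,0,0,0],[-0.4,-0.4,6,0,0,0],[-0.4,-0.4,7.5,0,0,0],[-0.4,-0.4,8.8,0,0,0],[-0.4,-0.4,9.4,0,0,0],[-0.4,-0.4,9.4,0,0,0],[-0.4,-0.4,9.4,0,0,0]]'; python3 -m crank '[[0,0,0,0,0,0],[0,0,0,0,0,0],[0,0,0,0,0,0],[0,0,-3,0,0,0],[0,0,-8,0,0,0],[0,0,-12,0,0,0],[0,0,-12,0,0,0]]' 0.6;  python3 - <<'E'
from h import *
go([0.4588,-0.047,0.13],6.2)
E
```

```text
time: 11.7
eef_pos: [0.5581, -0.0908, 0.0224]
tcp_rot: [-0.054, 0.999, -0.0, 0.001]
contact_force: [-0.3, -0.1, -0.2]
opening: 0.388
finger_force: 39.9
time: 12.4
eef_pos: [0.5621, -0.092, 0.15]
tcp_rot: [-0.054, 0.998, -0.003, 0.007]
contact_force: [0.4, -0.9, 1.4]
opening: 0.599
finger_force: 0.0
t 12.4 pos [ 0.5621 -0.092   0.15  ] shift [9.81 5.6  1.83] yaw 96.2 q6 -2.02
rz -1.57
tilt rotvec fix [ 0.014 -0.005 -1.   ]
```

```bash
python3 -m crank '[[9.8,5.6,0,0,0,1.57],[9.8,5.6,0,0,0,1.57],[9.8,5.6,0,0,0,1.57],[9.8,5.6,0,0,0,1.57],[9.8,5.6,0,0,0,1.57],[9.8,5.6,0,0,0,1.57],[9.8,5.6,0,0,0,1.57],[9.8,5.6,0,0,0,1.57],[9.8,5.6,0,0,0,1.57],[9.8,5.6,0,0,0,1.57]]' 0.28
python3 - <<'E'
from h import *
go([0.4588,-0.047,0.08],6.2)
im,d=snap('scene','s2')
cv2.imwrite('pics/c5.png',cv2.convertScaleAbs(cv2.resize(im[190:350,250:450],None,fx=3.6,fy=3.6,interpolation=cv2.INTER_CUBIC),alpha=1.3))
E
```

```text
time: 13.4
eef_pos: [0.4538, -0.0453, 0.1415]
tcp_rot: [0.643, 0.766, -0.0, -0.0]
contact_force: [0.4, 0.1, -0.4]
opening: 0.277
finger_force: 0.0
t 13.4 pos [ 0.4538 -0.0453  0.1415] shift [-0.25  0.47  6.14] yaw 9.9 q6 -0.5
rz 0.065
tilt rotvec fix [-0.  0. -1.]
```

View pics/c5.png

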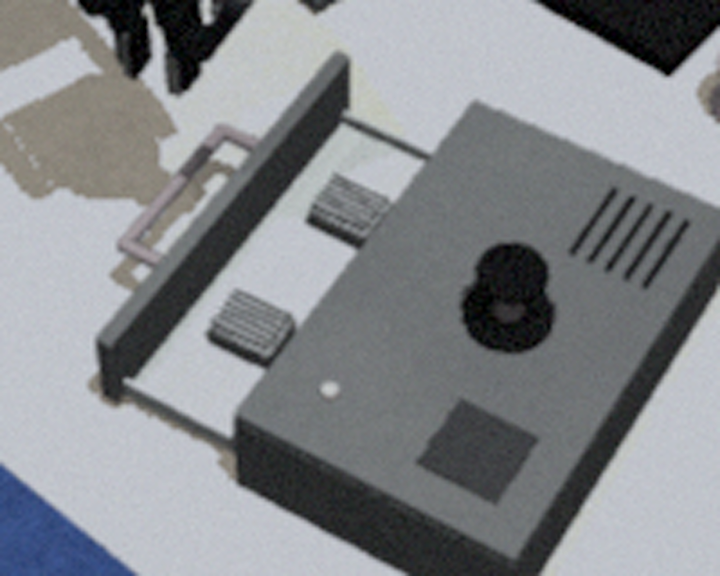

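The scene crop shows both modules flat and apart in the drawer, at (348,208) and (250,325). The handle is under the gripper.

```bash
python3 -m crank '[[-0.2,0.5,2,0,0,0.065],[-0.2,0.5,4,0,0,0.065],[-0.2,0.5,5,0,0,0.065],[-0.2,0.5,5,0,0,0.065],[-0.2,0.5,5,0,0,0.065]]'
python3 - <<'E'
from h import *
go([0.4588,-0.047,0.026],6.2)
E
```

```text
time: 13.95
eef_pos: [0.4595, -0.0466, 0.0921]
tcp_rot: [0.665, 0.747, 0.0, 0.0]
contact_force: [1.0, 1.0, 0.6]
opening: 0.28
finger_force: 0.0
t 13.95 pos [ 0.4595 -0.0466  0.0921] shift [-0.04 -0.07  6.61] yaw 6.6 q6 -0.44
rz 0.007
tilt rotvec fix [ 0. -0. -1.]
```

```bash
python3 -m crank '[[0,0,2,0,0,0],[0,0,3.5,0,0,0],[0,0,5,0,0,0],[0,0,6.2,0,0,0],[0,0,6.6,0,0,0],[0,0,6.6,0,0,0]]'; python3 -m crank '[[0,0,0,0,0,0],[0,0,0,0,0,0],[0,0,0,0,0,0],[0,0,0,0,0,0]]' 0 40
python3 - <<'E'
from h import *
p=pose()[0]; a=np.radians(6.2)
go(p+.1*np.array([np.cos(a),np.sin(a),0]))
E
```

```text
time: 14.55
eef_pos: [0.4595, -0.0466, 0.0259]
tcp_rot: [0.666, 0.746, -0.0, -0.0]
contact_force: [0.6, -0.1, 0.0]
opening: 0.28
finger_force: 0.0
time: 14.95
eef_pos: [0.4601, -0.0467, 0.0266]
tcp_rot: [0.666, 0.746, 0.0, 0.001]
contact_force: [0.8, 0.2, 3.6]
opening: 0.099
finger_force: 39.1
t 14.95 pos [ 0.4601 -0.0467  0.0266] shift [-0.06 10.    0.02] yaw 6.5 q6 -0.44
tilt rotvec fix [ 0.002 -0.    -1.   ]
```

```bash
python3 -m crank '[[0,0.5,0,0,0,0],[0,1.5,0,0,0,0],[0,2.5,0,0,0,0],[0,3.5,0,0,0,0],[0,4.5,0,0,0,0],[0,5.5,0,0,0,0],[0,6.5,0,0,0,0],[0,7.3,0,0,0,0],[0,7.8,0,0,0,0],[0,7.8,0,0,0,0]]'; python3 -m crank '[[0,0.2,0,0,0,0],[0,0.4,0,0,0,0],[0,0.6,0,0,0,0],[0,0.8,0,0,0,0],[0,0.8,0,0,0,0]]'
```

```text
time: 15.95
eef_pos: [0.5385, -0.038, 0.0266]
tcp_rot: [0.666, 0.746, 0.001, 0.001]
contact_force: [1.6, -0.6, 4.1]
opening: 0.098
finger_force: 39.7
time: 16.45
eef_pos: [0.5454, -0.0372, 0.0266]
tcp_rot: [0.666, 0.746, 0.0, 0.001]
contact_force: [-0.2, -0.9, 5.1]
opening: 0.1
finger_force: 39.9
```

```bash
python3 -m crank '[[0,0.2,0,0,0,0],[0,0.4,0,0,0,0],[0,0.4,0,0,0,0]]'; python3 -m crank '[[0,0.2,0,0,0,0],[0,0.4,0,0,0,0],[0,0.4,0,0,0,0]]'
```

```text
time: 16.75
eef_pos: [0.5474, -0.0369, 0.0266]
tcp_rot: [0.665, 0.747, -0.002, -0.001]
contact_force: [-5.7, -3.3, 11.3]
opening: 0.101
finger_force: 40.4
time: 17.05
eef_pos: [0.5473, -0.0369, 0.0265]
tcp_rot: [0.665, 0.747, -0.006, -0.006]
contact_force: [-18.8, -5.6, 20.3]
opening: 0.097
finger_force: 41.6
```

```bash
python3 -m crank '[[0,-0.5,0,0,0,0],[0,-0.5,0,0,0,0],[0,-0.5,0,0,0,0],[0,-0.5,-3,0,0,0],[0,-0.5,-7,0,0,0],[0,-0.5,-12,0,0,0],[0,-0.5,-14,0,0,0],[0,-0.5,-14,0,0,0]]' 0.28
python3 - <<'E'
from h import *
go([0.693,-0.0205,0.16])
E
```

```text
time: 17.85
eef_pos: [0.5509, -0.0368, 0.1704]
tcp_rot: [0.666, 0.746, 0.003, 0.004]
contact_force: [0.6, 0.3, -0.4]
opening: 0.279
finger_force: 0.0
t 17.85 pos [ 0.5509 -0.0368  0.1704] shift [-0.   14.29  1.17] yaw 6.6 q6 -0.37
tilt rotvec fix [ 0.01  -0.002 -1.   ]
```

```bash
python3 -m crank '[[0,14.3,1.3,0,0,0],[0,14.3,1.3,0,0,0],[0,14.3,1.3,0,0,0],[0,14.3,1.3,0,0,0],[0,14.3,1.3,0,0,0],[0,14.3,1.3,0,0,0]]' 0
python3 - <<'E'
from h import *
go([0.693,-0.0205,0.103])
snap('top','top4');im,d=snap('scene','s4')
cv2.imwrite('pics/c6.png',cv2.convertScaleAbs(cv2.resize(im[170:360,280:480],None,fx=3,fy=3,interpolation=cv2.INTER_CUBIC),alpha=1.3))
E
```

```text
time: 18.45
eef_pos: [0.6885, -0.0199, 0.1512]
tcp_rot: [0.666, 0.746, -0.001, -0.001]
contact_force: [-0.3, 0.2, 0.2]
opening: 0.0
finger_force: 0.0
t 18.45 pos [ 0.6885 -0.0199  0.1512] shift [-0.11  0.45  4.82] yaw 6.5 q6 -0.29
tilt rotvec fix [-0.003  0.001 -1.   ]
```

View pics/c6.png

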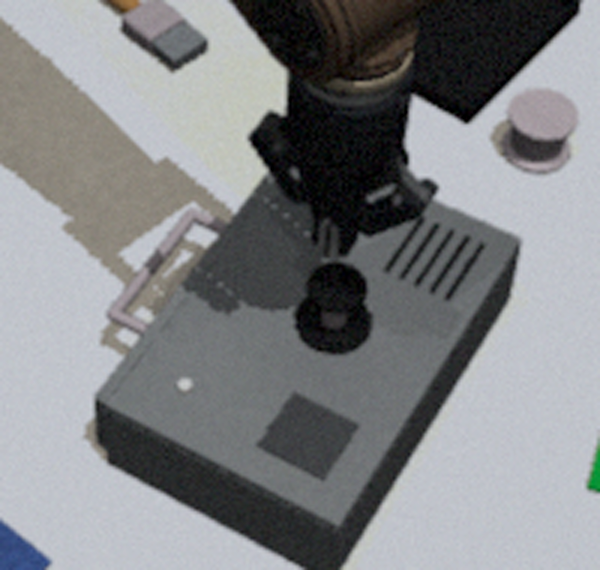

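The crop shows the drawer shut and the closed fingertips at (335,245), straight above the plunger head at (335,290). Next I press the plunger.

```bash
python3 -m crank '[[-0.1,0.2,1,0,0,0],[-0.1,0.2,2,0,0,0],[-0.1,0.2,3,0,0,0],[-0.1,0.2,3.5,0,0,0],[-0.1,0.2,4,0,0,0],[-0.1,0.2,4.5,0,0,0],[-0.1,0.2,4.8,0,0,0],[-0.1,0.2,4.8,0,0,0]]'
```

```text
time: 19.35
eef_pos: [0.6914, -0.021, 0.1066]
tcp_rot: [0.666, 0.746, -0.001, -0.001]
contact_force: [-6.8, 0.5, 9.4]
opening: -0.001
finger_force: 4.4
```

```bash
python3 -m crank '[[0,0,0.3,0,0,0],[0,0,0.4,0,0,0],[0,0,0.4,0,0,0],[0,0,0.4,0,0,0],[0,0,0.4,0,0,0],[0,0,0.4,0,0,0],[0,0,0.4,0,0,0],[0,0,0.4,0,0,0],[0,0,0.4,0,0,0],[0,0,0.4,0,0,0]]';python3 -m crank '[[0,0,0,0,0,0],[0,0,0,0,0,0],[0,0,0,0,0,0],[0,0,0,0,0,0],[0,0,0,0,0,0],[0,0,0,0,0,0],[0,0,0,0,0,0],[0,0,0,0,0,0],[0,0,0,0,0,0],[0,0,0,0,0,0]]'; python3 -m crank '[[0,0,0,0,0,0],[0,0,0,0,0,0],[0,0,0,0,0,0],[0,0,0,0,0,0],[0,0,0,0,0,0]]'
```

```text
time: 20.35
eef_pos: [0.6917, -0.021, 0.106]
tcp_rot: [0.665, 0.746, -0.001, -0.001]
contact_force: [-10.8, 0.8, 18.6]
opening: 0.001
finger_force: 9.3
time: 21.35
eef_pos: [0.6917, -0.021, 0.106]
tcp_rot: [0.665, 0.746, -0.001, -0.001]
contact_force: [-10.9, 0.4, 17.1]
opening: -0.003
finger_force: 9.3
time: 21.85
eef_pos: [0.6917, -0.021, 0.106]
tcp_rot: [0.665, 0.746, -0.001, -0.001]
contact_force: [-9.9, 0.8, 18.2]
opening: 0.002
finger_force: 9.3
```

On its stop and held for about 2.5 s. Next: lift off and go back to the handle.

```bash
python3 -m crank '[[0,0,-2,0,0,0],[0,0,-4,0,0,0],[0,0,-6,0,0,0],[0,-14.3,-6,0,0,0],[0,-14.3,-6,0,0,0],[0,-14.3,-6,0,0,0],[0,-14.3,-6,0,0,0],[0,-14.3,-6,0,0,0]]' 0.28
python3 - <<'E'
from h import *
go([0.5465,-0.037,0.09],6.5)
E
```

```text
time: 22.65
eef_pos: [0.5491, -0.0372, 0.1606]
tcp_rot: [0.666, 0.746, 0.0, 0.0]
contact_force: [0.6, 0.4, -0.1]
opening: 0.282
finger_force: 0.0
t 22.65 pos [ 0.5491 -0.0372  0.1606] shift [ 0.05 -0.26  7.06] yaw 6.5 q6 -0.37
rz -0.0
tilt rotvec fix [ 0.  0. -1.]
```

```bash
python3 -m crank '[[0,-0.2,4,0,0,0],[0,-0.2,7,0,0,0],[0,-0.2,9,0,0,0],[0,-0.2,11,0,0,0],[0,-0.2,12.5,0,0,0],[0,-0.2,13.4,0,0,0],[0,-0.2,13.4,0,0,0]]'; python3 -m crank '[[0,0,0,0,0,0],[0,0,0,0,0,0],[0,0,0,0,0,0],[0,0,0,0,0,0]]' 0 50; python3 -m crank '[[0,-0.5,0,0,0,0],[0,-1.5,0,0,0,0],[0,-2.5,0,0,0,0],[0,-3.5,0,0,0,0],[0,-4.5,0,0,0,0],[0,-5.5,0,0,0,0],[0,-6.5,0,0,0,0],[0,-7.5,0,0,0,0],[0,-8.2,0,0,0,0],[0,-8.2,0,0,0,0]]'
```

```text
time: 23.35
eef_pos: [0.5489, -0.0375, 0.0268]
tcp_rot: [0.666, 0.746, 0.0, 0.0]
contact_force: [1.2, -0.7, 0.2]
opening: 0.281
finger_force: 0.0
time: 23.75
eef_pos: [0.5475, -0.0377, 0.0273]
tcp_rot: [0.666, 0.746, -0.001, -0.0]
contact_force: [-5.6, -1.5, 4.5]
opening: 0.094
finger_force: 48.9
time: 24.75
eef_pos: [0.465, -0.047, 0.0272]
tcp_rot: [0.666, 0.746, -0.001, -0.001]
contact_force: [-0.2, 0.1, 7.3]
opening: 0.096
finger_force: 50.4
```

Pull on to nearly the stop at 0.10, then release.

```bash
python3 -m crank '[[0,-0.5,0,0,0,0],[0,-0.9,0,0,0,0],[0,-1.3,0,0,0,0],[0,-1.3,0,0,0,0]]'; python3 -m crank '[[0,0,0,0,0,0],[0,0,0,0,0,0],[0,0,0,0,0,0],[0,0,-3,0,0,0],[0,0,-8,0,0,0],[0,0,-13,0,0,0],[0,-2,-15,0,0,0],[0,-2,-15,0,0,0]]' 0.28
python3 - <<'E'
from h import *
go([0.53,-0.037,0.15],96.5)
im,d=snap('scene','s5')
cv2.imwrite('pics/c7.png',cv2.convertScaleAbs(cv2.resize(im[190:350,250:450],None,fx=3.6,fy=3.6,interpolation=cv2.INTER_CUBIC),alpha=1.3))
E
```

```text
time: 25.15
eef_pos: [0.4528, -0.0483, 0.0273]
tcp_rot: [0.666, 0.746, -0.0, -0.0]
contact_force: [-1.0, -0.0, 7.0]
opening: 0.099
finger_force: 50.5
time: 25.95
eef_pos: [0.4344, -0.0511, 0.1803]
tcp_rot: [0.666, 0.746, 0.001, 0.003]
contact_force: [0.3, -0.6, 0.2]
opening: 0.282
finger_force: 0.0
t 25.95 pos [ 0.4344 -0.0511  0.1803] shift [0.32 9.64 3.08] yaw 6.5 q6 -0.46
rz -1.57
tilt rotvec fix [ 0.006 -0.003 -1.   ]
```

View pics/c7.png

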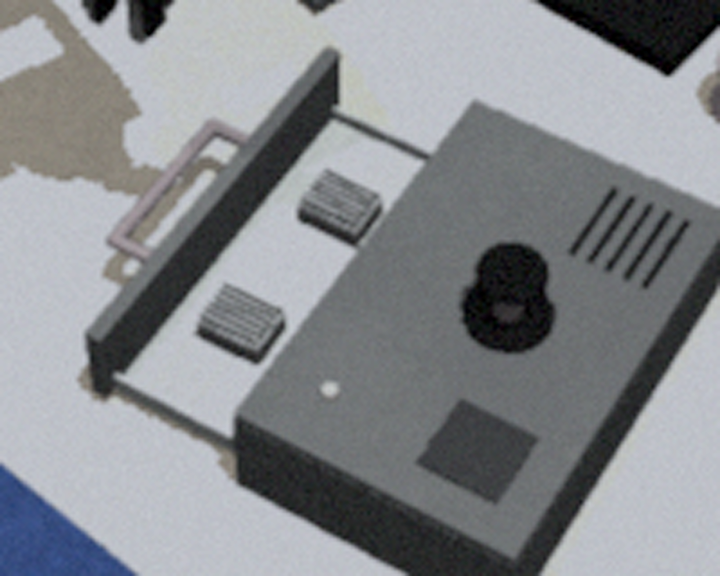

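The crop shows the drawer open with both modules inside, top faces centred at about (342,195) and (243,313). I'll measure them.

Run:
```python
from h import *
c=lambda P:[(250+x/3.6,190+y/3.6) for x,y in P]
print(px('scene','s5',c([(342,197),(243,314)]),.038).round(4), px('scene','s2',c([(350,203),(253,320)]),.038).round(4))
go([0.551,-0.0916,0.15],96.5); go([0.539,0.017,0.15],96.5)
```

```text
[[ 0.5457  0.0185  0.038 ]
 [ 0.5542 -0.0911  0.038 ]] [[ 0.5526  0.0177  0.038 ]
 [ 0.5618 -0.0909  0.038 ]]
t 26.0 pos [ 0.4337 -0.0507  0.1778] shift [-5.39 11.18  2.82] yaw 6.5 q6 -0.46
rz -1.571
tilt rotvec fix [ 0.003 -0.001 -1.   ]
t 26.0 pos [ 0.4337 -0.0507  0.1778] shift [ 5.53 11.22  2.81] yaw 6.5 q6 -0.46
rz -1.571
tilt rotvec fix [ 0.003 -0.001 -1.   ]
```

```bash
python3 -m crank '[[5.5,11.2,2,0,0,-1.57],[5.5,11.2,2,0,0,-1.57],[5.5,11.2,2,0,0,-1.57],[5.5,11.2,2,0,0,-1.57],[5.5,11.2,2,0,0,-1.57],[5.5,11.2,2,0,0,-1.57],[5.5,11.2,2,0,0,-1.57],[5.5,11.2,2,0,0,-1.57],[5.5,11.2,2,0,0,-1.57],[5.5,11.2,2,0,0,-1.57]]' 0.65 40; python3 -m crank '[[0,0,2,0,0,-0.07],[0,0,4,0,0,-0.07],[0,0,4,0,0,-0.07]]'
python3 - <<'E'
from h import *
go([0.541,0.0175,0.018],96.5)
E
```

```text
time: 27.0
eef_pos: [0.5372, 0.0172, 0.1534]
tcp_rot: [-0.025, 1.0, 0.001, -0.003]
contact_force: [-0.0, 0.4, 0.2]
opening: 0.649
finger_force: 0.0
time: 27.3
eef_pos: [0.5348, 0.0176, 0.1109]
tcp_rot: [-0.056, 0.998, 0.001, -0.006]
contact_force: [-0.3, 0.1, 0.4]
opening: 0.652
finger_force: 0.0
t 27.3 pos [0.5348 0.0176 0.1109] shift [-0.71 -0.11  9.28] yaw 96.5 q6 -1.84
rz -0.0
tilt rotvec fix [-0.011  0.002 -1.   ]
```

```bash
python3 -m crank '[[-0.3,-0.1,2,0,0,0],[-0.3,-0.1,4,0,0,0],[-0.3,-0.1,6,0,0,0],[-0.3,-0.1,7.5,0,0,0],[-0.3,-0.1,8.6,0,0,0],[-0.3,-0.1,9.2,0,0,0],[-0.3,-0.1,9.2,0,0,0],[-0.3,-0.1,9.2,0,0,0]]'; python3 -m crank '[[0,0,0,0,0,0],[0,0,0,0,0,0],[0,0,0,0,0,0],[0,0,0,0,0,0],[0,0,0,0,0,0]]' 0.1 40;python3 -m crank '[[0,0,-3,0,0,0],[0,0,-8,0,0,0],[0,0,-13,0,0,0],[0,0,-13,0,0,0]]'
python3 - <<'E'
from h import *
go([0.47,0.345,0.14],90)
go([0.57,0.345,0.14],90)
E
```

```text
time: 28.1
eef_pos: [0.5423, 0.0162, 0.0254]
tcp_rot: [-0.057, 0.998, -0.0, 0.001]
contact_force: [0.3, -0.9, 0.0]
opening: 0.647
finger_force: 0.0
time: 28.6
eef_pos: [0.5427, 0.0161, 0.026]
tcp_rot: [-0.057, 0.998, -0.0, 0.001]
contact_force: [-0.9, 0.5, 6.1]
opening: 0.382
finger_force: 40.8
time: 29.0
eef_pos: [0.5465, 0.0156, 0.1629]
tcp_rot: [-0.057, 0.998, -0.002, 0.007]
contact_force: [0.9, -1.3, 0.0]
opening: 0.39
finger_force: 40.2
t 29.0 pos [0.5465 0.0156 0.1629] shift [ 3.9 33.6  2.1] yaw 96.5 q6 -1.84
rz 0.113
tilt rotvec fix [ 0.015 -0.002 -1.   ]
t 29.0 pos [0.5465 0.0156 0.1629] shift [-6.03 32.47  2.25] yaw 96.5 q6 -1.84
rz 0.113
tilt rotvec fix [ 0.015 -0.002 -1.   ]
```

```bash
python3 -m crank '[[-6,32.5,0,0,0,0.11],[-6,32.5,0,0,0,0.11],[-6,32.5,0,0,0,0.11],[-6,32.5,0,0,0,0.11],[-6,32.5,0,0,0,0.11],[-6,32.5,0,0,0,0.11],[-6,32.5,0,0,0,0.11],[-6,32.5,3,0,0,0.11],[-6,32.5,6,0,0,0.11],[-6,32.5,6,0,0,0.11]]'
python3 - <<'E'
from h import *
go([0.57,0.345,0.017],90)
E
```

```text
time: 30.0
eef_pos: [0.5599, 0.3444, 0.0873]
tcp_rot: [-0.002, 1.0, -0.003, -0.006]
contact_force: [-0.6, -0.3, -1.5]
opening: 0.386
finger_force: 40.2
t 30.0 pos [0.5599 0.3444 0.0873] shift [-1.1   0.09  7.02] yaw 90.2 q6 -1.18
rz 0.004
tilt rotvec fix [-0.012 -0.005 -1.   ]
```

```bash
python3 -m crank '[[-0.5,0,2,0,0,0],[-0.5,0,4,0,0,0],[-0.5,0,5,0,0,0],[-0.5,0,6,0,0,0],[-0.5,0,6.5,0,0,0],[-0.5,0,6.5,0,0,0],[-0.5,0,6.5,0,0,0]]'
```

```text
time: 30.7
eef_pos: [0.5702, 0.3462, 0.0307]
tcp_rot: [-0.002, 1.0, 0.0, 0.001]
contact_force: [-0.2, -0.6, -0.1]
opening: 0.384
finger_force: 40.2
```

```bash
python3 -m crank '[[0,0,0.5,0,0,0],[0,0,1,0,0,0],[0,0,1.35,0,0,0],[0,0,1.35,0,0,0],[0,0,1.35,0,0,0]]'; python3 -m crank '[[0,0,0,0,0,0],[0,0,0,0,0,0],[0,0,0,0,0,0],[0,0,-3,0,0,0],[0,0,-8,0,0,0],[0,0,-13,0,0,0],[0,0,-13,0,0,0]]' 0.65;  python3 - <<'E'
from h import *
go([0.552,-0.0915,0.14],96.5)
E
```

```text
time: 31.2
eef_pos: [0.5696, 0.346, 0.0161]
tcp_rot: [-0.002, 1.0, -0.0, -0.0]
contact_force: [0.1, 0.5, -0.3]
opening: 0.387
finger_force: 40.3
time: 31.9
eef_pos: [0.5747, 0.3482, 0.157]
tcp_rot: [-0.002, 1.0, 0.003, 0.008]
contact_force: [0.2, 0.0, 0.1]
opening: 0.651
finger_force: 0.0
t 31.9 pos [0.5747 0.3482 0.157 ] shift [  2.45 -43.97   1.36] yaw 90.2 q6 -1.18
rz -0.11
tilt rotvec fix [ 0.016  0.007 -1.   ]
```

Run:
```python
from h import *
im,d=snap('top','top6')
cv2.imwrite('pics/c8.png',cv2.convertScaleAbs(cv2.resize(im[185:305,140:420],None,fx=2.85,fy=2.85,interpolation=cv2.INTER_CUBIC),alpha=1.3))
```

```text
(no output)
```

View pics/c8.png

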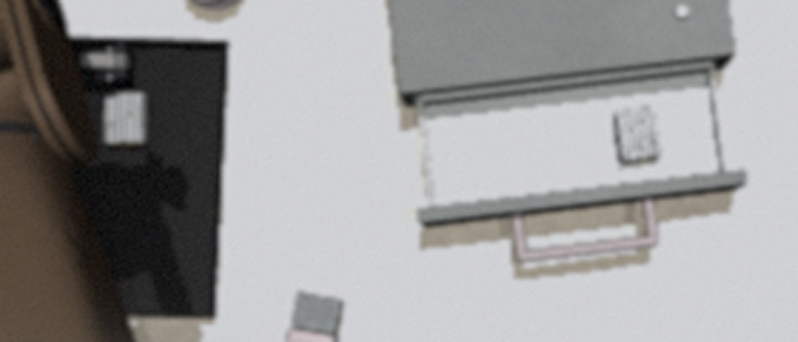

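The top crop shows module A in the tray at (125,117) and module B in the drawer at (636,133).

```bash
python3 - <<'E'
from h import *
c=lambda P:[(140+x/2.85,185+y/2.85) for x,y in P]
print(px('top','top6',c([(637,132)]),.038).round(4),px('top','top6',c([(125,117)]),.028).round(4))
go([0.552,-0.0915,0.14],96.5)
E
python3 -m crank '[[2.5,-44,0,0,0,-0.11],[2.5,-44,0,0,0,-0.11],[2.5,-44,0,0,0,-0.11],[2.5,-44,0,0,0,-0.11],[2.5,-44,0,0,0,-0.11],[2.5,-44,0,0,0,-0.11],[2.5,-44,0,0,0,-0.11],[2.5,-44,0,0,0,-0.11],[2.5,-44,3,0,0,-0.11],[2.5,-44,3,0,0,-0.11]]'; python3 -m crank '[[0,0,0,0,0,0],[0,0,0,0,0,0]]'
python3 - <<'E'
from h import *
go([0.552,-0.0915,0.021],96.5)
E
```

```text
[[ 0.5496 -0.0923  0.038 ]] [[0.5672 0.3417 0.028 ]]
t 31.95 pos [0.5728 0.3473 0.1528] shift [  2.23 -43.88   1.06] yaw 90.2 q6 -1.18
rz -0.11
tilt rotvec fix [ 0.011  0.004 -1.   ]
time: 32.95
eef_pos: [0.5426, -0.0975, 0.1115]
tcp_rot: [-0.054, 0.999, 0.001, -0.004]
contact_force: [-1.3, 0.8, -0.7]
opening: 0.65
finger_force: 0.0
time: 33.15
eef_pos: [0.5459, -0.0933, 0.1159]
tcp_rot: [-0.057, 0.998, 0.0, -0.0]
contact_force: [-1.1, 0.4, 0.3]
opening: 0.652
finger_force: 0.0
t 33.15 pos [ 0.5459 -0.0933  0.1159] shift [-0.64  0.1   9.49] yaw 96.5 q6 -2.04
rz 0.0
tilt rotvec fix [-0.001  0.001 -1.   ]
```

```bash
python3 -m crank '[[-0.5,0.1,2,0,0,0],[-0.5,0.1,4,0,0,0],[-0.5,0.1,6,0,0,0],[-0.5,0.1,7.5,0,0,0],[-0.5,0.1,8.8,0,0,0],[-0.5,0.1,9.4,0,0,0],[-0.5,0.1,9.4,0,0,0],[-0.5,0.1,9.4,0,0,0]]'; python3 -m crank '[[0,0,0,0,0,0],[0,0,0,0,0,0],[0,0,0,0,0,0],[0,0,0,0,0,0],[0,0,0,0,0,0]]' 0.1 40;python3 -m crank '[[0,0,-3,0,0,0],[0,0,-8,0,0,0],[0,0,-13,0,0,0],[0,0,-13,0,0,0]]'
python3 - <<'E'
from h import *
go([0.54,0.15,0.14],90)
go([0.47,0.345,0.14],90)
E
```

```text
time: 33.95
eef_pos: [0.5515, -0.0927, 0.0229]
tcp_rot: [-0.057, 0.998, -0.0, 0.001]
contact_force: [0.7, -0.8, 1.0]
opening: 0.646
finger_force: 0.0
time: 34.45
eef_pos: [0.5518, -0.093, 0.0235]
tcp_rot: [-0.057, 0.998, -0.0, 0.001]
contact_force: [0.3, -0.6, 6.2]
opening: 0.381
finger_force: 40.7
time: 34.85
eef_pos: [0.5554, -0.0941, 0.1605]
tcp_rot: [-0.057, 0.998, -0.003, 0.007]
contact_force: [0.2, -0.3, -0.8]
opening: 0.387
finger_force: 40.2
t 34.85 pos [ 0.5554 -0.0941  0.1605] shift [-1.2  24.44  1.9 ] yaw 96.5 q6 -2.03
rz 0.113
tilt rotvec fix [ 0.014 -0.005 -1.   ]
t 34.85 pos [ 0.5554 -0.0941  0.1605] shift [ 3.55 44.61  1.71] yaw 96.5 q6 -2.03
rz 0.113
tilt rotvec fix [ 0.014 -0.005 -1.   ]
```

```bash
python3 -m crank '[[-1.2,24.4,0,0,0,0.11],[-1.2,24.4,0,0,0,0.11],[-1.2,24.4,0,0,0,0.11],[-1.2,24.4,0,0,0,0.11],[3.6,44.6,0,0,0,0.11],[3.6,44.6,0,0,0,0.11],[3.6,44.6,0,0,0,0.11],[3.6,44.6,0,0,0,0.11],[3.6,44.6,0,0,0,0.11],[3.6,44.6,2,0,0,0.11]]'; python3 -m crank '[[0,0,2,0,0,0],[0,0,3,0,0,0],[0,0,3,0,0,0]]'
python3 - <<'E'
from h import *
go([0.47,0.345,0.014],90)
E
```

```text
time: 35.85
eef_pos: [0.4636, 0.3521, 0.1338]
tcp_rot: [-0.005, 1.0, 0.002, 0.002]
contact_force: [1.1, -0.2, -1.2]
opening: 0.389
finger_force: 40.3
time: 36.15
eef_pos: [0.4628, 0.3454, 0.0992]
tcp_rot: [-0.002, 1.0, -0.001, -0.003]
contact_force: [0.2, -0.2, -0.4]
opening: 0.391
finger_force: 40.3
t 36.15 pos [0.4628 0.3454 0.0992] shift [-0.77 -0.02  8.51] yaw 90.2 q6 -1.11
rz 0.003
tilt rotvec fix [-0.005 -0.003 -1.   ]
```

```bash
python3 -m crank '[[-0.5,0,2,0,0,0],[-0.5,0,4,0,0,0],[-0.5,0,6,0,0,0],[-0.5,0,7,0,0,0],[-0.5,0,7.5,0,0,0],[-0.5,0,7.7,0,0,0],[-0.5,0,7.7,0,0,0]]'
```

```text
time: 36.85
eef_pos: [0.4704, 0.3467, 0.0261]
tcp_rot: [-0.001, 1.0, 0.0, 0.001]
contact_force: [0.1, 0.4, -0.7]
opening: 0.389
finger_force: 40.3
```

```bash
python3 -m crank '[[0,0,0.5,0,0,0],[0,0,1,0,0,0],[0,0,1.2,0,0,0],[0,0,1.2,0,0,0],[0,0,1.2,0,0,0]]'; python3 -m crank '[[0,0,0,0,0,0],[0,0,0,0,0,0],[0,0,0,0,0,0],[0,0,-3,0,0,0],[0,0,-8,0,0,0],[0,0,-13,0,0,0],[0,0,-13,0,0,0]]' 0.65;  python3 - <<'E'
from h import *
go([0.4528,-0.0483,0.14],6.5);go([0.53,0.1,0.14],6.5)
E
```

```text
time: 37.35
eef_pos: [0.4698, 0.3466, 0.0135]
tcp_rot: [-0.002, 1.0, -0.0, -0.0]
contact_force: [-0.9, -0.7, 2.2]
opening: 0.384
finger_force: 40.6
time: 38.05
eef_pos: [0.4746, 0.3491, 0.1526]
tcp_rot: [-0.002, 1.0, 0.004, 0.008]
contact_force: [0.3, 0.5, 0.6]
opening: 0.649
finger_force: 0.0
t 38.05 pos [0.4746 0.3491 0.1526] shift [  2.33 -39.74   0.93] yaw 90.2 q6 -1.11
rz 1.461
tilt rotvec fix [ 0.015  0.008 -1.   ]
t 38.05 pos [0.4746 0.3491 0.1526] shift [ -5.43 -24.94   1.15] yaw 90.2 q6 -1.11
rz 1.461
tilt rotvec fix [ 0.015  0.008 -1.   ]
```

```bash
python3 -m crank '[[2.3,-39.7,0,0,0,1.46],[2.3,-39.7,0,0,0,1.46],[2.3,-39.7,0,0,0,1.46],[2.3,-39.7,0,0,0,1.46],[2.3,-39.7,0,0,0,1.46],[2.3,-39.7,0,0,0,1.46],[2.3,-39.7,0,0,0,1.46],[2.3,-39.7,0,0,0,1.46],[2.3,-39.7,0,0,0,1.46],[2.3,-39.7,0,0,0,1.46]]' 0.28; python3 -m crank '[[0,0,3,0,0,0],[0,0,5,0,0,0],[0,0,5,0,0,0],[0,0,5,0,0,0]]'
python3 - <<'E'
from h import *
go([0.4528,-0.0483,0.026],6.5)
E
```

```text
time: 39.05
eef_pos: [0.4478, -0.0525, 0.1431]
tcp_rot: [0.669, 0.743, 0.0, 0.0]
contact_force: [-0.1, 0.7, 0.3]
opening: 0.28
finger_force: 0.0
time: 39.45
eef_pos: [0.4479, -0.0505, 0.0932]
tcp_rot: [0.666, 0.746, -0.0, -0.0]
contact_force: [0.7, 0.3, -0.5]
opening: 0.279
finger_force: 0.0
t 39.45 pos [ 0.4479 -0.0505  0.0932] shift [0.16 0.52 6.72] yaw 6.5 q6 -0.45
rz 0.001
tilt rotvec fix [-0.001  0.    -1.   ]
```

```bash
python3 -m crank '[[0.1,0.5,2,0,0,0],[0.1,0.5,3.5,0,0,0],[0.1,0.5,5,0,0,0],[0.1,0.5,6.2,0,0,0],[0.1,0.5,6.7,0,0,0],[0.1,0.5,6.7,0,0,0]]'; python3 -m crank '[[0,0,0,0,0,0],[0,0,0,0,0,0],[0,0,0,0,0,0],[0,0,0,0,0,0]]' 0 40; python3 -m crank '[[0,0.8,0,0,0,0],[0,2,0,0,0,0],[0,3.2,0,0,0,0],[0,4.4,0,0,0,0],[0,5.6,0,0,0,0],[0,6.8,0,0,0,0],[0,7.8,0,0,0,0],[0,8.5,0,0,0,0],[0,9,0,0,0,0],[0,9,0,0,0,0]]'; python3 -m crank '[[0,0.3,0,0,0,0],[0,0.6,0,0,0,0],[0,0.8,0,0,0,0],[0,0.8,0,0,0,0]]'
```

```text
time: 40.05
eef_pos: [0.453, -0.049, 0.0263]
tcp_rot: [0.666, 0.746, -0.0, -0.0]
contact_force: [0.1, -0.5, -0.4]
opening: 0.277
finger_force: 0.0
time: 40.45
eef_pos: [0.4535, -0.0492, 0.0271]
tcp_rot: [0.666, 0.746, 0.0, 0.001]
contact_force: [-1.3, 0.8, 2.9]
opening: 0.1
finger_force: 39.2
time: 41.45
eef_pos: [0.5442, -0.039, 0.0271]
tcp_rot: [0.666, 0.746, 0.001, 0.002]
contact_force: [1.8, -0.6, 3.3]
opening: 0.101
finger_force: 39.7
time: 41.85
eef_pos: [0.5476, -0.0386, 0.027]
tcp_rot: [0.665, 0.747, -0.003, -0.003]
contact_force: [-10.9, -5.0, 14.5]
opening: 0.1
finger_force: 40.8
```

Shut against its stop. I'll release, lift, swing away to the right, and check.

```bash
python3 -m crank '[[0,-0.4,0,0,0,0],[0,-0.4,0,0,0,0],[0,-0.4,0,0,0,0],[0,-0.4,0,0,0,0],[0,-0.4,-3,0,0,0],[0,-0.4,-8,0,0,0],[0,-0.4,-13,0,0,0],[0,-0.4,-18,0,0,0],[0,-0.4,-18,0,0,0]]' 0.28; python3 -m crank '[[-12,-3,0,0,0,0],[-12,-3,0,0,0,0],[-12,-3,0,0,0,0],[-12,-3,0,0,0,0],[-12,-3,0,0,0,0]]'
python3 - <<'E'
from h import *
im,d=snap('top','top9');im,d=snap('scene','s9')
a=cv2.imread('pics/top9.png')[130:310,130:410];b=im[120:360,260:490]
a=cv2.resize(a,(390,250));b=cv2.resize(b,(400,417))
o=np.zeros((417,790,3),np.uint8);o[:250,:390]=a;o[:,390:]=b
cv2.imwrite('pics/c9.png',cv2.convertScaleAbs(o,alpha=1.5))
E
```

```text
time: 42.75
eef_pos: [0.5511, -0.0392, 0.2157]
tcp_rot: [0.665, 0.746, 0.004, 0.008]
contact_force: [0.1, -0.9, 0.4]
opening: 0.28
finger_force: 0.0
time: 43.25
eef_pos: [0.5299, -0.1608, 0.2055]
tcp_rot: [0.666, 0.746, 0.0, -0.001]
contact_force: [-0.1, -0.4, 0.8]
opening: 0.277
finger_force: 0.0
```

View pics/c9.png

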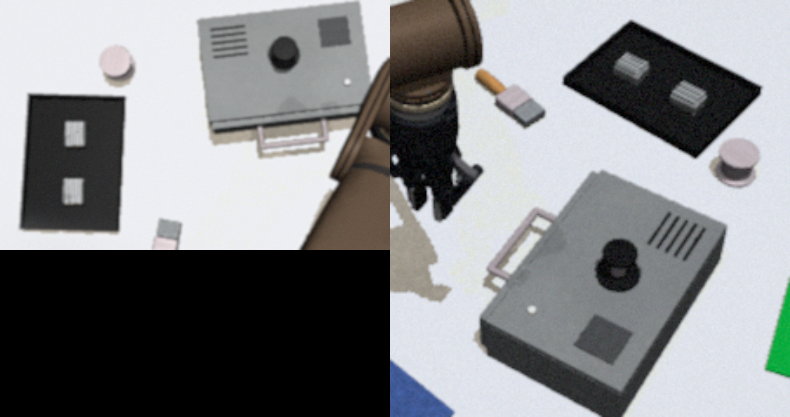

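Both modules lie flat and apart in the tray, at (75,133) and (73,190) in the top view. The drawer is shut, the plunger is up and the arm is clear, so I'll hand in.

```bash
python3 -c "
from plant import ctrl
print(ctrl.sign_off())"
```

```text
the job is handed in; nothing more can be done
None
```

I cured both modules and moved them to the black tray, lying flat and side by side; the drawer is shut and the plunger is up. I handed the job in at about 43 s, but `sign_off()` gave no verdict.

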